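# Snap the food box lid shut all round

### The job

On the oak beam, the white lid sits loosely on the glass box of cinnamon sticks. Press down on its rim with the fingertips, section by section all the way round, until all six sections have clicked fully shut and none stands up any more. Only press: do not pick up or push the box away from where it stands, and leave the jar, grater, caddy and bowl untouched.

Things in the scene. Friction and masses are not known exactly. Their poses are not given: they have to be found in the camera images.
- foodbox: Clear glass food box with a white plastic snap-fit lid, loose on the oak beam, 0.4 to 0.9 kg, cinnamon sticks inside. Glass 118 (x) by 170 (y) mm, 58 high; lid about 128 x 180 mm. Origin: centre of its underside, at z = 0.06 (the oak beam's top). z up, y along the long side. Open rim sections have their tops 79 mm above the origin, shut ones 72 mm.
- panel (a point): Centre of the top of the lid's fixed flat centre panel (66 x 118 mm), 70 mm above the box's underside. Around it lies the rim in six sections, each sliding straight down by itself: open 9 mm over the panel, shut 2 mm. Each is a stiff press fit: it needs about 6 to 8 N all the way down to its stop, stays where it is left, and is shut at the stop.
- near_left_top (a point): Centre of the top face of the lid's rim section on the near long side (-x), left half (+y) of the box, in the box's own frame; the section is 86 mm along the box's y by 26 mm along x and 8 mm thick; the point moves down with it. z up, x and y as the box's.
- near_left (a joint): How far that section (near_left) is pressed down, m: 0 = open (raised), 0.007 = clicked fully shut, at its stop. Starts open or up to 4 mm down.
- near_right_top (a point): Centre of the top face of the lid's rim section on the near long side (-x), right half (-y) of the box, in the box's own frame; the section is 86 mm along the box's y by 26 mm along x and 8 mm thick; the point moves down with it. z up, x and y as the box's.
- near_right (a joint): How far that section (near_right) is pressed down, m: 0 = open (raised), 0.007 = clicked fully shut, at its stop. Starts open or up to 4 mm down.
- far_left_top (a point): Centre of the top face of the lid's rim section on the far long side (+x), left half (+y) of the box, in the box's own frame; the section is 86 mm along the box's y by 26 mm along x and 8 mm thick; the point moves down with it. z up, x and y as the box's.
- far_left (a joint): How far that section (far_left) is pressed down, m: 0 = open (raised), 0.007 = clicked fully shut, at its stop. Starts anywhere from open to shut.
- far_right_top (a point): Centre of the top face of the lid's rim section on the far long side (+x), right half (-y) of the box, in the box's own frame; the section is 86 mm along the box's y by 26 mm along x and 8 mm thick; the point moves down with it. z up, x and y as the box's.
- far_right (a joint): How far that section (far_right) is pressed down, m: 0 = open (raised), 0.007 = clicked fully shut, at its stop. Starts open or up to 4 mm down.
- end_left_top (a point): Centre of the top face of the lid's rim section on the left short end (+y) of the box, in the box's own frame; the section is 26 mm along the box's y by 66 mm along x and 8 mm thick; the point moves down with it. z up, x and y as the box's.
- end_left (a joint): How far that section (end_left) is pressed down, m: 0 = open (raised), 0.007 = clicked fully shut, at its stop. Starts open or up to 4 mm down.
- end_right_top (a point): Centre of the top face of the lid's rim section on the right short end (-y) of the box, in the box's own frame; the section is 26 mm along the box's y by 66 mm along x and 8 mm thick; the point moves down with it. z up, x and y as the box's.
- end_right (a joint): How far that section (end_right) is pressed down, m: 0 = open (raised), 0.007 = clicked fully shut, at its stop. Starts anywhere from open to shut.
- jar: Bystander, loose: a glass spice jar with bamboo lid, 56 mm in diameter, 90 mm high, 0.25 kg, standing on the beam to one side of the box. Origin: centre of its underside, z up.
- grater: Bystander, loose: a steel cinnamon grater lying flat on the beam to the other side of the box, blade 120 x 34 mm, with a round black handle; 205 mm long, 22 mm high. Origin: on its underside near the join of blade and handle; x points from the handle to the blade's end (110 mm ahead, handle end 95 mm behind).
- caddy: Bystander, loose: rattan-look plastic caddy 168 x 206 mm, 70 mm high, packed with four glass jars with bamboo lids whose tops are 100 mm above its underside; 1.6 kg; at one end of the beam. Origin: centre of its underside, z up.
- bowl: Bystander, loose: grey concrete pestle bowl, 140 mm across, 75 mm high, with its pestle leaning out to 108 mm; 1 kg; at the other end of the beam. Origin: centre of its underside, z up.
There are look-alikes about, which are no part of the job. What is shaped like the foodbox but blue or turquoise is not meant.

How it is judged:
By the outcome, as a careful person would: the job done as asked, in the order asked, and still so for the second after the job is handed in, with the robot touching nothing.
It also fails if it takes over 53 s, if anything falls off the work surface, if the arm or the gripper's body presses on something with over 40 N, if the wrist force passes 120 N, or if a joint passes its speed limit or range.

### The arm

A 7-joint arm with a two-finger parallel gripper is mounted at the origin on the work surface. World frame = base frame: x ahead of the robot, y to its left, z up, the work surface at z = 0. Lengths are in m, angles in rad, forces in N, time in s.
With the tool pointing down it reaches from about 0.425 to 0.925 m from the base axis. Payload 6.8 kg.
Tool frame: the origin (TCP) lies on the centre line of the jaws, within the pads' length; the fingertips stand 19 mm ahead of it and the grasp point (between the pads) is the TCP (r.tip_extent is the y of the fingertips in the tool frame, in m); y points along the fingers, z is the direction in which the jaws open and shut, and the axes are right-handed (so a half turn about y gives the same grasp; the last joint's range is limited). The gripper opens to 85 mm and grips with 20 to 120 N. Pads are 22 mm wide; open, the fingers measure 114 mm over their backs; the gripper's body (76 mm by 85 mm) begins 54 mm behind the grasp point. The pads swing forward as they close: fully open they stand 13 mm farther back than shut.
Start: joints at [-1.269, 0.477, 0.022, 1.555, -0.011, 1.109, -0.083], TCP at [0.269, 0.619, 0.25] pointing down, gripper open.
Joint ranges: [-2.96, 2.96], [-0.34, 2.1], [-1.41, 1.46], [0.24, 2.44], [-1.37, 4.51], [0.17, 1.92], [-2.96, 2.96]. Speed limits (rad/s): [2.39, 2.39, 3.14, 3.14, 3.14, 3.14, 3.14].

### API

Orientations are given as a rotation vector (axis times angle).
In Python, from bench import r gives the robot as it stands. The module is installed in compiled form; this text tells all that it offers.
- The arm moves only by the tool jog_arm, never from a script. Its argument "motion" is a list of rows, each a list of 3 entries, a list of its own where there are three numbers: the opening, from 0 (shut) to 1 (fully open), then the shift along the tool's x, y, z in m, then the turn, a rotation vector about the tool's x, y, z in degrees. A call has 1 to 10 rows; each row shifts and turns the commanded pose from where the row before left it, along the tool's axes as they then stand; what a row does not reach is not made up. A row lasts 1/12 s, in which the tool goes at most 41.7 mm and 7.16 degrees, less where a joint would pass 70% of its speed; a pose out of reach is approached as far as the arm can. A call with a gripper value outside its range is refused whole. The fingers move at their own pace and stop on an object; "force" is the grip in N (left out, the last holds). Time passes only in rows, so rows that do not move let the fingers close. It gives the time, the measured TCP pose, the force and the opening at its end, in the units of the state.
- r.get_obs(): the state, without advancing time (a new reading comes with each control period).
- r.grab_frame(name): name is "side" or "top"; returns a dict with "image" (420x560x3 uint8, red, green, blue), "range_z" (420x560 float32, m along the optical axis (not along the pixel's ray), 0 where there is no reading), "fx", "fy", "cx", "cy" (pixels), "xyz" and "orientation" of the camera in the world. Camera axes: x right, y down, z forward; pixel columns grow to the right and rows downward; lengths in m; the calibration is good to about 2 mm. A picture is of the moment at which its call begins.
- r.hand_in(): hands the job in, once; it reports no verdict.
The state is a dict: "clock": time; "joints": joint angles; "qvel": joint speeds; "tau": joint torques, N m; "tcp_pos": TCP position; "orientation": TCP orientation; "contact_force": force on the tool from outside, world axes, zero at the start; "moment": the same for the moment, N m; "grip_width": finger opening in m.
Only numpy, scipy, OpenCV 4.12 (cv2) and the standard library are available. Lean on these libraries where they do the work, as an engineer would, in place of code of your own. Each camera call takes 0.05 s, during which the arm holds its last target.

## Working session

There is one attempt and no reset: what is moved stays moved. The work goes in short steps, Python scripts to look and compute and a tool call to move; the robot and the scene stay as the last step left them, time stands still between calls to the robot, and variables do not carry over. Pictures are saved under pics/ and viewed, and the job is handed in when it is done.

Besides the shell and the picture viewer there is one more tool, called as name([rows], argument=value, ...), one row to a line, values as JSON. jog_arm: Moves the arm, as the interface text tells. Its arguments: {"type":"object","properties":{"motion":{"type":"array","items":{"type":"array"}},"force":{"type":"number"}},"required":["motion"]}

```bash
mkdir -p pics; cat > h.py <<'E'
import numpy as np,cv2
from scipy.spatial.transform import Rotation as R
from bench import r
def grab(n,f=None):
    d=r.grab_frame(n)
    if f: cv2.imwrite(f,d["image"][:,:,::-1])
    return d
def rot(d):
    o=np.array(d["orientation"],float)
    return R.from_rotvec(o).as_matrix() if o.size==3 else (o.reshape(3,3) if o.size==9 else R.from_quat(o).as_matrix())
def cloud(d):
    z=d["range_z"];v,u=np.mgrid[:z.shape[0],:z.shape[1]]
    p=np.stack([(u-d["cx"])/d["fx"]*z,(v-d["cy"])/d["fy"]*z,z],-1)
    w=p@rot(d).T+np.array(d["xyz"]); w[z==0]=np.nan
    return w
E
python3 - <<'E'
from h import *
for n in("top","side"):
    d=grab(n,f"pics/{n}0.png");print(n,d["xyz"],d["orientation"],d["fx"],d["cx"],d["cy"])
print(r.get_obs(), r.tip_extent)
E
```

```text
top [ 0.291337   -0.00783499  1.10537523] [-2.12135803  2.16540598 -0.1663189 ] 379.07722187399105 277.8108005230765 217.8943180434142
side [ 0.14721737 -0.94717134  0.9577336 ] [-2.26385164  0.36349557 -0.14145822] 403.41752874984013 281.6316795273094 212.7664233013435
{'clock': 0.1, 'joints': array([-1.26908444,  0.47773031,  0.02232984,  1.55635335, -0.01151562,
        1.10928501, -0.08310048]), 'qvel': array([-3.89458756e-05, -1.85175210e-03,  3.01454864e-04, -3.50184348e-03,
       -1.87185572e-03,  5.33126861e-04,  7.25835073e-04]), 'tau': array([ 4.43383513e-03, -5.97759426e+01,  1.61402073e+00, -2.81953311e+01,
        1.29599721e-02,  4.96071676e-03,  2.19864724e-06]), 'tcp_pos': array([0.268742  , 0.61864905, 0.2494137 ]), 'orientation': array([-1.54842654,  0.32169784, -0.32132415]), 'contact_force': array([-0.29421255, -0.0656638 , -0.43195432]), 'moment': array([-0.03927704,  0.01810214, -0.05681466]), 'grip_width': 0.08536222001783508} 0.019
```

View pics/top0.png

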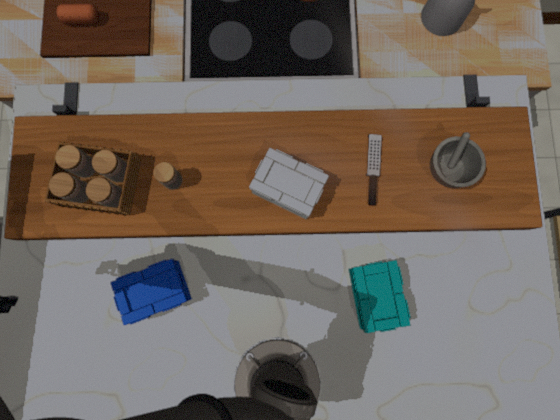

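View pics/side0.png

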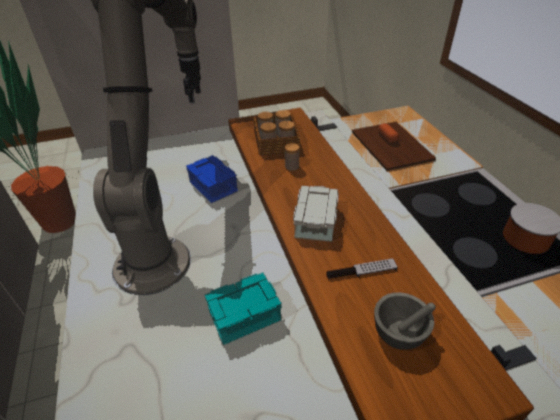

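The candidates are white at top px (289,183), blue at (150,292) and turquoise at (379,297). I choose the white one on the beam; now a close crop and a measurement.

```bash
python3 - <<'E'
from h import *
d=grab("top");c=cloud(d)
im=d["image"]
cv2.imwrite("pics/crop1.png",cv2.resize(im[135:230,235:345,::-1],None,fx=6,fy=6,interpolation=cv2.INTER_CUBIC))
hsv=cv2.cvtColor(im,cv2.COLOR_RGB2HSV)
m=np.zeros(im.shape[:2],bool);m[135:230,235:345]=1
print("beam z",np.nanmedian(c[195:220,200:240,2]))
w=m&(c[...,2]>0.115)&(c[...,2]<0.16)
p=c[w];print(w.sum(),p.mean(0),np.percentile(p[:,2],[1,10,25,50,75,90,99]))
rc=cv2.minAreaRect(p[:,:2].astype(np.float32)*1000);print(rc)
# colour mask, ray onto plane z=.135
w2=(m&(hsv[...,1]<70)&(hsv[...,2]>90)).astype(np.uint8)
cs,_=cv2.findContours(w2,cv2.RETR_EXTERNAL,cv2.CHAIN_APPROX_NONE);k=max(cs,key=cv2.contourArea)[:,0].astype(float)
ray=np.c_[(k[:,0]-d["cx"])/d["fx"],(k[:,1]-d["cy"])/d["fy"],np.ones(len(k))]@rot(d).T
o=np.array(d["xyz"]);q=o+ray*((0.135-o[2])/ray[:,2])[:,None]
print(cv2.minAreaRect(q[:,:2].astype(np.float32)*1000))
d2=grab("side")
cv2.imwrite("pics/crop2.png",cv2.resize(d2["image"][170:260,270:365,::-1],None,fx=6,fy=6,interpolation=cv2.INTER_CUBIC))
c2=cloud(d2);s=c2[170:260,270:365].reshape(-1,3);s=s[(s[:,2]>.125)&(s[:,2]<.16)]
print(len(s),cv2.minAreaRect(s[:,:2].astype(np.float32)*1000))
np.save("pt.npy",p);np.save("ps.npy",s)
E
```

```text
beam z 0.06135573846568332
3193 [ 0.53700753 -0.04121811  0.13479338] [0.12333986 0.12932429 0.13139804 0.13541919 0.13844876 0.14014973
 0.14245261]
((538.8447265625, -41.778709411621094), (180.25027465820312, 130.09725952148438), 62.46074676513672)
((536.1891479492188, -41.3284912109375), (183.22023010253906, 137.89495849609375), 62.582271575927734)
1514 ((538.1558227539062, -41.07884216308594), (185.66519165039062, 128.9674530029297), 62.33714294433594)
```

View pics/crop1.png

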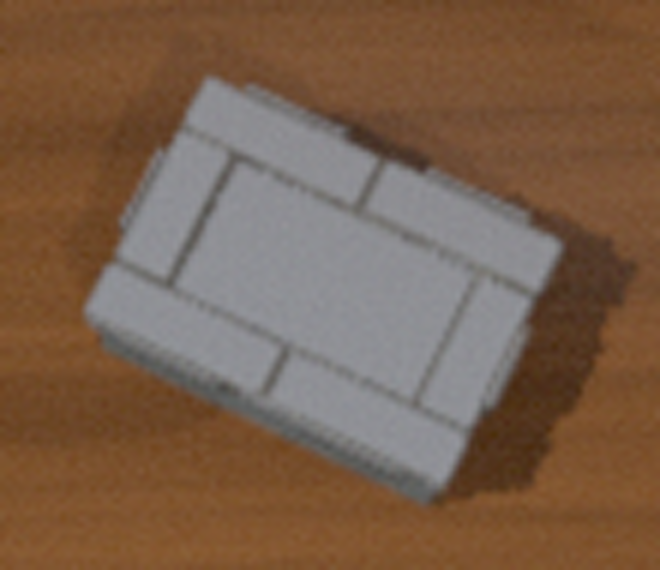

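View pics/crop2.png

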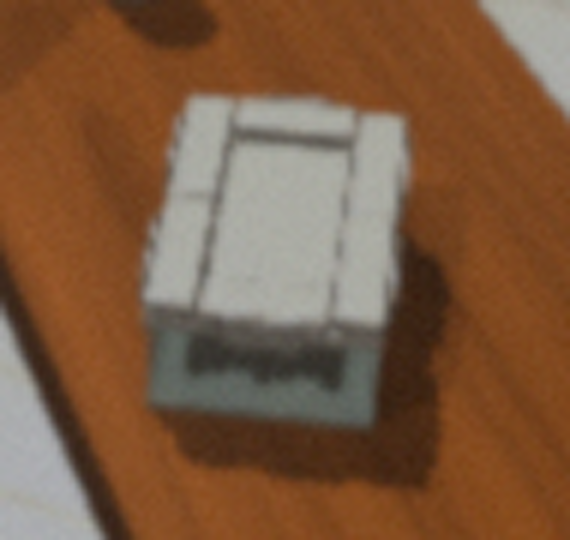

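The white lid at crop centre (330,290) is the right box. Its pose is about (0.538, -0.0415), with the long axis at 62.4°. Next: section heights and the tool axes.

```bash
cat >> h.py <<'E'
C=np.array([0.5383,-0.0414]);YAW=np.deg2rad(-27.6)
SEC=dict(NL=(-46,43),NR=(-46,-43),FL=(46,43),FR=(46,-43),EL=(0,73),ER=(0,-73),PANEL=(0,0))
Rb=np.array([[np.cos(YAW),-np.sin(YAW)],[np.sin(YAW),np.cos(YAW)]])
def wp(n): return C+Rb@(np.array(SEC[n])/1000)
def heights():
    for n in("top","side"):
        d=grab(n);p=cloud(d).reshape(-1,3);p=p[np.isfinite(p[:,0])]
        q=(p[:,:2]-C)@Rb*1000;o={}
        for k,(x,y) in SEC.items():
            hx,hy=(8,35) if k[0] in"NF" else (26,8)
            s=(abs(q[:,0]-x)<hx)&(abs(q[:,1]-y)<hy)&(p[:,2]>.12)&(p[:,2]<.15)
            o[k]=round(float(np.median(p[s,2]))*1000-0,1) if s.sum() else None
        print(n,o,{k:round(v-o["PANEL"],1) for k,v in o.items() if v})
def tool():
    s=r.get_obs();M=R.from_rotvec(s["orientation"]).as_matrix();return s,M
def go(n,tipz,turn=None):
    s,M=tool();t=np.r_[wp(n),tipz+0.019];dl=t-s["tcp_pos"]
    print(n,"world d",dl.round(4),"tool d",(M.T@dl).round(4))
E
python3 - <<'E'
from h import *
heights();s,M=tool();print(M.round(3));
for k in SEC: print(k,wp(k).round(4))
# tilt & yaw rel box
print("toolz yaw",np.degrees(np.arctan2(M[1,2],M[0,2])),"toolx yaw",np.degrees(np.arctan2(M[1,0],M[0,0])))
E
```

```text
top {'NL': 137.5, 'NR': 139.3, 'FL': 136.0, 'FR': 139.3, 'EL': 139.9, 'ER': 135.6, 'PANEL': 131.2} {'NL': 6.3, 'NR': 8.1, 'FL': 4.8, 'FR': 8.1, 'EL': 8.7, 'ER': 4.4, 'PANEL': 0.0}
side {'NL': 137.7, 'NR': 138.9, 'FL': 135.7, 'FR': 139.6, 'EL': 139.3, 'ER': 135.5, 'PANEL': 131.2} {'NL': 6.5, 'NR': 7.7, 'FL': 4.5, 'FR': 8.4, 'EL': 8.1, 'ER': 4.3, 'PANEL': 0.0}
[[ 0.917 -0.     0.398]
 [-0.398 -0.001  0.917]
 [ 0.    -1.    -0.001]]
NL [0.5175 0.018 ]
NR [ 0.4776 -0.0582]
FL [ 0.599  -0.0246]
FR [ 0.5591 -0.1008]
EL [0.5721 0.0233]
ER [ 0.5045 -0.1061]
PANEL [ 0.5383 -0.0414]
toolz yaw 66.52016583088296 toolx yaw -23.47983197422907
```

```bash
python3 - <<'E'
from h import *
s,M=tool();M2=M@R.from_rotvec([0,np.deg2rad(4.1),0]).as_matrix();print(M2.round(3))
d=np.r_[wp("EL"),0.231+0.019]-s["tcp_pos"];print((M2.T@d).round(4))
E
```

```text
[[ 0.886 -0.     0.463]
 [-0.463 -0.001  0.886]
 [ 0.    -1.    -0.001]]
[ 5.446e-01  3.000e-04 -3.876e-01]
```

jog_arm([
  [0,[0,0,0],[0,4.1,0]],
  [0,[0.0286,0,-0.0204],[0,0,0]],
  [0,[0.0286,0,-0.0204],[0,0,0]],
  [0,[0.0286,0,-0.0204],[0,0,0]],
  [0,[0.0286,0,-0.0204],[0,0,0]],
  [0,[0.0286,0,-0.0204],[0,0,0]],
  [0,[0.0286,0,-0.0204],[0,0,0]],
  [0,[0.0286,0,-0.0204],[0,0,0]],
  [0,[0.0286,0,-0.0204],[0,0,0]],
  [0,[0.0286,0,-0.0204],[0,0,0]],
], force=40)

```text
clock: 1.13
tcp_pos: [0.4126, 0.3356, 0.2505]
orientation: [-1.537, 0.377, -0.377]
contact_force: [0.8, 0.1, -0.3]
grip_width: 0.0002
```

jog_arm([
  [0,[0.0286,0,-0.0204],[0,0,0]],
  [0,[0.0286,0,-0.0204],[0,0,0]],
  [0,[0.0286,0,-0.0204],[0,0,0]],
  [0,[0.0286,0,-0.0204],[0,0,0]],
  [0,[0.0286,0,-0.0204],[0,0,0]],
  [0,[0.0286,0,-0.0204],[0,0,0]],
  [0,[0.0286,0,-0.0204],[0,0,0]],
  [0,[0.0286,0,-0.0204],[0,0,0]],
  [0,[0.0286,0,-0.0204],[0,0,0]],
  [0,[0,0,0],[0,0,0]],
])

```text
clock: 1.97
tcp_pos: [0.5576, 0.0472, 0.2508]
orientation: [-1.539, 0.383, -0.388]
contact_force: [0.2, -0.3, 1.0]
grip_width: 0.0
```

```bash
python3 - <<'E'
from h import *
grab("side","pics/side1.png");s,M=tool();print(M.round(3),s["clock"],s["tcp_pos"],s["contact_force"],s["grip_width"]);go("EL",0.15)
E
```

```text
[[ 0.883  0.001  0.47 ]
 [-0.47  -0.002  0.883]
 [ 0.002 -1.    -0.001]] 2.0167 [0.55642164 0.05070145 0.25051163] [ 0.09137546 -0.07400785 -0.20483518] -7.83900429667313e-05
EL world d [ 0.0157 -0.0274 -0.0815] tool d [ 0.0266  0.0816 -0.0167]
```

View pics/side1.png

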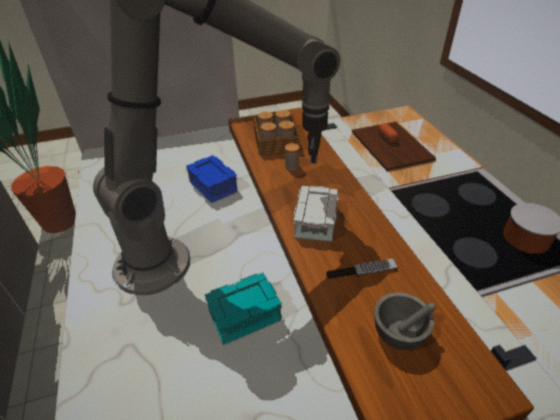

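The shut fingertips show at px (315,160), clear of the jar. I move over the left end and then down to the lid.

jog_arm([
  [0,[0.0133,0,-0.0083],[0,0,0]],
  [0,[0.0133,0,-0.0084],[0,0,0]],
  [0,[0,0.025,0],[0,0,0]],
  [0,[0,0.025,0],[0,0,0]],
  [0,[0,0.025,0],[0,0,0]],
  [0,[0,0.006,0],[0,0,0]],
  [0,[0,0,0],[0,0,0]],
  [0,[0,0,0],[0,0,0]],
])

```text
clock: 2.68
tcp_pos: [0.5713, 0.0288, 0.17]
orientation: [-1.537, 0.377, -0.377]
contact_force: [0.1, 0.8, 1.1]
grip_width: 0.0001
```

```bash
python3 - <<'E'
from h import *
s,M=tool();print(s["clock"],s["tcp_pos"],s["contact_force"]);go("EL",0.132)
E
```

```text
2.6833 [0.57133305 0.02882995 0.16997468] [0.12596235 0.75077835 1.144566  ]
EL world d [ 0.0008 -0.0055 -0.019 ] tool d [ 0.0033  0.019  -0.0046]
```

jog_arm([
  [0,[0.003,0,-0.0045],[0,0,0]],
  [0,[0,0.004,0],[0,0,0]],
  [0,[0,0.003,0],[0,0,0]],
  [0,[0,0.003,0],[0,0,0]],
  [0,[0,0.002,0],[0,0,0]],
  [0,[0,0.002,0],[0,0,0]],
  [0,[0,0,0],[0,0,0]],
  [0,[0,0,0],[0,0,0]],
])

```text
clock: 3.35
tcp_pos: [0.5717, 0.0229, 0.1553]
orientation: [-1.538, 0.377, -0.377]
contact_force: [-0.6, -0.2, 2.1]
grip_width: 0.0
```

jog_arm([
  [0,[0,0.002,0],[0,0,0]],
  [0,[0,0.002,0],[0,0,0]],
  [0,[0,0.001,0],[0,0,0]],
  [0,[0,0,0],[0,0,0]],
  [0,[0,0,0],[0,0,0]],
])

```text
clock: 3.77
tcp_pos: [0.5717, 0.0229, 0.151]
orientation: [-1.537, 0.377, -0.377]
contact_force: [-2.6, 0.1, 8.3]
grip_width: 0.0
```

jog_arm([
  [0,[0,0.001,0],[0,0,0]],
  [0,[0,0.001,0],[0,0,0]],
  [0,[0,0,0],[0,0,0]],
  [0,[0,0,0],[0,0,0]],
])

```text
clock: 4.1
tcp_pos: [0.5718, 0.0228, 0.1509]
orientation: [-1.536, 0.378, -0.378]
contact_force: [-9.6, -0.5, 25.4]
grip_width: 0.0003
```

Stopped hard at TCP z 0.1509, i.e. at the stop. I lift, check, and move over far_left.

jog_arm([
  [0,[0,-0.005,0],[0,0,0]],
  [0,[0,-0.015,0],[0,0,0]],
  [0,[0.023,0,-0.015],[0,0,0]],
  [0,[0.023,0,-0.015],[0,0,0]],
  [0,[0,0,0],[0,0,0]],
  [0,[0,0,0],[0,0,0]],
])

```text
clock: 4.6
tcp_pos: [0.5988, -0.027, 0.1681]
orientation: [-1.538, 0.38, -0.38]
contact_force: [-0.5, -0.4, 0.3]
grip_width: 0.0002
```

```bash
python3 - <<'E'
from h import *
heights();s,M=tool();print(s["clock"],s["tcp_pos"],s["contact_force"]);go("FL",0.132)
E
```

```text
Traceback (most recent call last):
  File "h.py", line 28, in heights
    print(n,o,{k:round(v-o["PANEL"],1) for k,v in o.items() if v})
                       ~^~~~~~~~~~~
TypeError: unsupported operand type(s) for -: 'float' and 'NoneType'
```

jog_arm([
  [0,[-0.001,0.004,0.002],[0,0,0]],
  [0,[0,0.004,0],[0,0,0]],
  [0,[0,0.003,0],[0,0,0]],
  [0,[0,0.003,0],[0,0,0]],
  [0,[0,0.002,0],[0,0,0]],
  [0,[0,0.002,0],[0,0,0]],
  [0,[0,0.0005,0],[0,0,0]],
  [0,[0,0,0],[0,0,0]],
  [0,[0,0,0],[0,0,0]],
])

```text
clock: 5.4
tcp_pos: [0.5982, -0.0219, 0.151]
orientation: [-1.536, 0.378, -0.376]
contact_force: [-6.6, 1.9, 12.6]
grip_width: 0.0001
```

jog_arm([
  [0,[0,0.0008,0],[0,0,0]],
  [0,[0,0,0],[0,0,0]],
  [0,[0,0,0],[0,0,0]],
])

```text
clock: 5.65
tcp_pos: [0.5983, -0.0219, 0.151]
orientation: [-1.536, 0.378, -0.376]
contact_force: [-8.0, 1.6, 19.2]
grip_width: 0.0
```

Hard stop. Next is far_right: tool z −0.086.

jog_arm([
  [0,[0,-0.005,0],[0,0,0]],
  [0,[0,-0.015,0],[0,0,0]],
  [0,[0,0,-0.03],[0,0,0]],
  [0,[0,0,-0.03],[0,0,0]],
  [0,[0,0,-0.026],[0,0,0]],
  [0,[0,0,0],[0,0,0]],
  [0,[0,0,0],[0,0,0]],
])

```text
clock: 6.23
tcp_pos: [0.558, -0.1009, 0.169]
orientation: [-1.538, 0.38, -0.38]
contact_force: [0.4, 0.1, -0.5]
grip_width: 0.0001
```

```bash
sed -i 's/ if v})/ if v and o["PANEL"]})/' h.py; python3 - <<'E'
from h import *
heights();s,M=tool();print(s["clock"],s["tcp_pos"],s["contact_force"]);go("FR",0.132)
E
```

```text
top {'NL': 137.8, 'NR': 136.1, 'FL': 133.3, 'FR': None, 'EL': 132.9, 'ER': None, 'PANEL': 131.1} {'NL': 6.7, 'NR': 5.0, 'FL': 2.2, 'EL': 1.8, 'PANEL': 0.0}
side {'NL': 137.8, 'NR': 138.7, 'FL': None, 'FR': 139.7, 'EL': 133.4, 'ER': 135.1, 'PANEL': 131.0} {'NL': 6.8, 'NR': 7.7, 'FR': 8.7, 'EL': 2.4, 'ER': 4.1, 'PANEL': 0.0}
6.3333 [ 0.55914154 -0.09824632  0.16893628] [ 0.51610848  1.03333898 -0.93338673]
FR world d [ 0.     -0.0026 -0.0179] tool d [ 0.0012  0.0179 -0.0023]
```

FL and EL read 2 mm over the panel, so both are shut. Pressing FR.

jog_arm([
  [0,[0.001,0.004,-0.002],[0,0,0]],
  [0,[0,0.004,0],[0,0,0]],
  [0,[0,0.003,0],[0,0,0]],
  [0,[0,0.003,0],[0,0,0]],
  [0,[0,0.002,0],[0,0,0]],
  [0,[0,0.002,0],[0,0,0]],
  [0,[0,0.0015,0],[0,0,0]],
  [0,[0,0,0],[0,0,0]],
  [0,[0,0,0],[0,0,0]],
])

```text
clock: 7.08
tcp_pos: [0.559, -0.1006, 0.1509]
orientation: [-1.536, 0.377, -0.377]
contact_force: [-6.5, 1.5, 18.0]
grip_width: -0.0001
```

jog_arm([
  [0,[0,0.0008,0],[0,0,0]],
  [0,[0,0,0],[0,0,0]],
  [0,[0,0,0],[0,0,0]],
])

```text
clock: 7.33
tcp_pos: [0.559, -0.1006, 0.1509]
orientation: [-1.536, 0.377, -0.377]
contact_force: [-8.8, 2.2, 24.9]
grip_width: -0.0003
```

Hard stop. Next is end_right: tool x −0.046, z −0.030.

jog_arm([
  [0,[0,-0.006,0],[0,0,0]],
  [0,[0,-0.015,0],[0,0,0]],
  [0,[-0.023,0,-0.015],[0,0,0]],
  [0,[-0.023,0,-0.015],[0,0,0]],
  [0,[0,0,0],[0,0,0]],
  [0,[0,0,0],[0,0,0]],
])

```text
clock: 7.83
tcp_pos: [0.5029, -0.1066, 0.1695]
orientation: [-1.537, 0.379, -0.377]
contact_force: [0.7, 0.0, 0.7]
grip_width: -0.0
```

```bash
python3 - <<'E'
from h import *
grab("side","pics/side2.png")
s,M=tool();print(s["clock"],s["tcp_pos"],s["contact_force"]);go("ER",0.132)
E
```

```text
7.8833 [ 0.50426841 -0.10634896  0.16969244] [ 0.43912231 -0.41706144 -0.26491083]
ER world d [ 0.0002  0.0003 -0.0187] tool d [0.0001 0.0187 0.0003]
```

jog_arm([
  [0,[0,0.005,0],[0,0,0]],
  [0,[0,0.004,0],[0,0,0]],
  [0,[0,0.003,0],[0,0,0]],
  [0,[0,0.003,0],[0,0,0]],
  [0,[0,0.002,0],[0,0,0]],
  [0,[0,0.002,0],[0,0,0]],
  [0,[0,0.001,0],[0,0,0]],
  [0,[0,0,0],[0,0,0]],
  [0,[0,0,0],[0,0,0]],
])

```text
clock: 8.63
tcp_pos: [0.5043, -0.1065, 0.1509]
orientation: [-1.537, 0.378, -0.378]
contact_force: [-5.3, 1.2, 16.7]
grip_width: -0.0
```

jog_arm([
  [0,[0,0.0008,0],[0,0,0]],
  [0,[0,0,0],[0,0,0]],
  [0,[0,0,0],[0,0,0]],
])

```text
clock: 8.88
tcp_pos: [0.5043, -0.1065, 0.1509]
orientation: [-1.536, 0.377, -0.378]
contact_force: [-8.9, 2.1, 24.4]
grip_width: 0.0003
```

jog_arm([
  [0,[0,-0.006,0],[0,0,0]],
  [0,[0,-0.015,0],[0,0,0]],
  [0,[-0.023,0,0.015],[0,0,0]],
  [0,[-0.023,0,0.015],[0,0,0]],
  [0,[0,0,0],[0,0,0]],
  [0,[0,0,0],[0,0,0]],
])

```text
clock: 9.38
tcp_pos: [0.4768, -0.0575, 0.1698]
orientation: [-1.538, 0.375, -0.375]
contact_force: [0.6, -0.4, 0.4]
grip_width: 0.0
```

```bash
python3 - <<'E'
from h import *
s,M=tool();print(s["clock"],s["tcp_pos"],s["contact_force"]);go("NR",0.132);heights()
E
```

```text
9.3833 [ 0.47681439 -0.05745339  0.16979837] [ 0.5613187  -0.37399403  0.40253289]
NR world d [ 0.0008 -0.0007 -0.0188] tool d [ 0.0011  0.0188 -0.0003]
top {'NL': 138.0, 'NR': None, 'FL': 133.1, 'FR': None, 'EL': 133.3, 'ER': None, 'PANEL': None} {}
side {'NL': 137.9, 'NR': 138.8, 'FL': 133.2, 'FR': 133.1, 'EL': 133.4, 'ER': 133.2, 'PANEL': 131.6} {'NL': 6.3, 'NR': 7.2, 'FL': 1.6, 'FR': 1.5, 'EL': 1.8, 'ER': 1.6, 'PANEL': 0.0}
```

Four are shut. Now NR, then NL (tool z +0.086).

jog_arm([
  [0,[0.001,0.005,0],[0,0,0]],
  [0,[0,0.004,0],[0,0,0]],
  [0,[0,0.003,0],[0,0,0]],
  [0,[0,0.003,0],[0,0,0]],
  [0,[0,0.002,0],[0,0,0]],
  [0,[0,0.002,0],[0,0,0]],
  [0,[0,0.001,0],[0,0,0]],
  [0,[0,0,0],[0,0,0]],
  [0,[0,0,0],[0,0,0]],
])

```text
clock: 10.23
tcp_pos: [0.4781, -0.0599, 0.1509]
orientation: [-1.537, 0.378, -0.378]
contact_force: [-5.8, -0.4, 17.3]
grip_width: 0.0002
```

jog_arm([
  [0,[0,0.0008,0],[0,0,0]],
  [0,[0,0,0],[0,0,0]],
  [0,[0,0,0],[0,0,0]],
])

```text
clock: 10.48
tcp_pos: [0.4782, -0.0599, 0.1508]
orientation: [-1.537, 0.379, -0.378]
contact_force: [-8.7, -0.2, 26.6]
grip_width: -0.0001
```

jog_arm([
  [0,[0,-0.006,0],[0,0,0]],
  [0,[0,-0.015,0],[0,0,0]],
  [0,[0,0,0.03],[0,0,0]],
  [0,[0,0,0.03],[0,0,0]],
  [0,[0,0,0.026],[0,0,0]],
  [0,[0,0,0],[0,0,0]],
  [0,[0,0,0],[0,0,0]],
])

```text
clock: 11.07
tcp_pos: [0.5183, 0.0183, 0.1696]
orientation: [-1.538, 0.376, -0.375]
contact_force: [-1.0, -0.5, -0.4]
grip_width: -0.0003
```

```bash
python3 - <<'E'
from h import *
s,M=tool();print(s["clock"],s["tcp_pos"],s["contact_force"]);go("NL",0.132)
E
```

```text
11.0667 [0.51826946 0.01832256 0.16957139] [-1.0254138  -0.47326147 -0.3804089 ]
NL world d [-0.0008 -0.0003 -0.0186] tool d [-0.0006  0.0186 -0.0006]
```

Then lift straight up and swing back toward +y to clear the view (tool z + and x −).

jog_arm([
  [0,[0,0.005,0],[0,0,0]],
  [0,[0,0.004,0],[0,0,0]],
  [0,[0,0.003,0],[0,0,0]],
  [0,[0,0.003,0],[0,0,0]],
  [0,[0,0.002,0],[0,0,0]],
  [0,[0,0.002,0],[0,0,0]],
  [0,[0,0.001,0],[0,0,0]],
  [0,[0,0,0],[0,0,0]],
  [0,[0,0,0],[0,0,0]],
])

```text
clock: 11.82
tcp_pos: [0.5172, 0.0159, 0.151]
orientation: [-1.538, 0.379, -0.378]
contact_force: [-5.7, -2.1, 13.2]
grip_width: -0.0001
```

jog_arm([
  [0,[0,0.0008,0],[0,0,0]],
  [0,[0,0,0],[0,0,0]],
  [0,[0,0,0],[0,0,0]],
])

```text
clock: 12.07
tcp_pos: [0.5173, 0.0159, 0.1509]
orientation: [-1.537, 0.38, -0.378]
contact_force: [-8.6, -2.3, 21.5]
grip_width: 0.0002
```

jog_arm([
  [0,[0,-0.01,0],[0,0,0]],
  [0,[0,-0.03,0],[0,0,0]],
  [0,[0,-0.035,0],[0,0,0]],
  [0,[0,-0.03,0],[0,0,0]],
  [0,[-0.022,0,0.025],[0,0,0]],
  [0,[-0.022,0,0.025],[0,0,0]],
  [0,[-0.022,0,0.025],[0,0,0]],
  [0,[-0.022,0,0.025],[0,0,0]],
  [0,[-0.022,0,0.025],[0,0,0]],
  [0,[-0.022,0,0.025],[0,0,0]],
])

```text
clock: 12.9
tcp_pos: [0.4698, 0.2123, 0.2544]
orientation: [-1.537, 0.378, -0.378]
contact_force: [0.6, -0.4, 0.1]
grip_width: -0.0001
```

jog_arm([
  [0,[-0.022,0,0.025],[0,0,0]],
  [0,[-0.022,0,0.025],[0,0,0]],
  [0,[-0.022,0,0.025],[0,0,0]],
  [0,[-0.022,0,0.025],[0,0,0]],
  [0,[0,0,0],[0,0,0]],
  [0,[0,0,0],[0,0,0]],
])

```text
clock: 13.4
tcp_pos: [0.4376, 0.3425, 0.254]
orientation: [-1.538, 0.375, -0.374]
contact_force: [-0.1, -0.6, -0.3]
grip_width: -0.0003
```

```bash
python3 - <<'E'
from h import *
s,M=tool();print(s["clock"],s["tcp_pos"],s["contact_force"]);heights()
d=grab("top","pics/top3.png");c=cloud(d);grab("side","pics/side3.png")
p=c[135:230,235:345].reshape(-1,3);p=p[(p[:,2]>.115)&(p[:,2]<.16)]
print(cv2.minAreaRect(p[:,:2].astype(np.float32)*1000))
E
```

```text
13.4 [0.43758074 0.34246005 0.25398421] [-0.13586393 -0.62179428 -0.29221595]
top {'NL': 133.2, 'NR': 133.2, 'FL': 133.1, 'FR': 133.3, 'EL': 133.2, 'ER': 133.4, 'PANEL': 131.3} {'NL': 1.9, 'NR': 1.9, 'FL': 1.8, 'FR': 2.0, 'EL': 1.9, 'ER': 2.1, 'PANEL': 0.0}
side {'NL': 133.1, 'NR': 133.2, 'FL': 133.2, 'FR': 133.2, 'EL': 133.2, 'ER': 132.9, 'PANEL': 131.5} {'NL': 1.6, 'NR': 1.7, 'FL': 1.7, 'FR': 1.7, 'EL': 1.7, 'ER': 1.4, 'PANEL': 0.0}
((538.5288696289062, -41.4759521484375), (180.50558471679688, 129.54180908203125), 62.47932052612305)
```

View pics/top3.png

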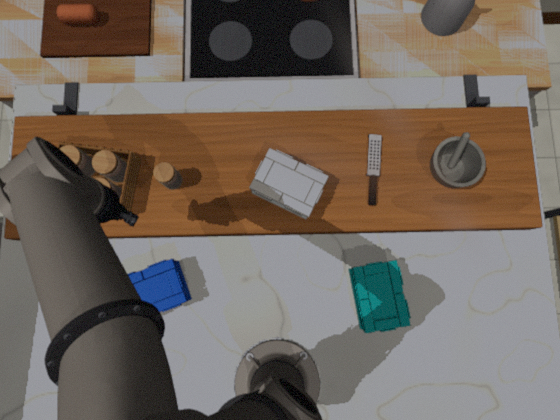

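The box is still at px (289,183) and hasn't moved. All six sections are level, 2 mm over the panel, and the bystanders are where they were. Handing in.

```bash
python3 -c "
from bench import r
print(r.hand_in())"
```

```text
the job is handed in; nothing more can be done
None
```

I pressed all six rim sections down to their stops with the closed fingertips, in the order end_left, far_left, far_right, end_right, near_right, near_left. I handed the job in at about 13.5 s on the robot clock; no verdict was reported.

- **Stops:** On every section the arm stopped at the same height, TCP z about 0.151. Pressing a little further only raised the force, to between 19 and 27 N, with no more movement.
- **Rim heights:** At the end, the top camera puts all six sections 1.8 to 2.1 mm above the panel. The side camera reads 1.4 to 1.7 mm, within camera error of the 2 mm expected when shut.
- **Box position:** The box moved less than 0.5 mm by the camera, from (0.5388, -0.0418) to (0.5385, -0.0415).
- **Bystanders:** The jar, grater and bowl look unmoved in the last top picture. The arm partly hides the caddy there, but it passed well above it and the force reading was near zero after each lift.

No check failed. One mid-job height check stopped on an error because the arm hid the panel from the camera. I fixed the script and carried on.

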